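Load the knee kit and slide it under the scanner gantry

ROBOT

A 7-joint arm with a two-finger parallel gripper is mounted at the origin on the work surface. World frame = base frame: x ahead of the robot, y to its left, z up, the work surface at z = 0. Lengths are in m, angles in rad, forces in N, time in s.
With the tool pointing down it reaches from about 0.4 to 0.85 m from the base axis. Payload 10.4 kg.
Tool frame: the origin (TCP) lies at the very end of the fingers, on their centre line; the grasp point (between the pads) lies 19 mm behind it; z points along the fingers, y is the line along which they close (so a half turn about z gives the same grasp; the last joint's range is limited). The gripper opens to 87 mm and grips with 3 to 60 N. Pads are 19 mm wide; open, the fingers measure 117 mm over their backs; the gripper's body (75 mm by 190 mm) begins 51 mm behind the grasp point.
Start: joints at [1.103, 0.332, -0.065, 1.46, 0.022, 1.35, -0.088], TCP at [0.269, -0.564, 0.223] pointing down, gripper open.
Joint ranges: [-2.6, 2.6], [-0.5, 2.12], [-1.47, 1.34], [0.16, 2.42], [-1.27, 4.41], [0.06, 2.06], [-2.6, 2.6]. Speed limits (rad/s): [2.22, 2.22, 2.79, 2.79, 3.14, 3.14, 3.14].

INTERFACE

Orientations are given as a unit quaternion [x, y, z, w].
In Python, from bench import read_state, cams, workorder gives the robot as it stands.
- The arm moves only by the shell command python3 -m crank 'ROWS' [FORCE]. ROWS is text: rows parted by semicolons, each of 5 numbers parted by spaces: the shift along the tool's x, y, z scaled (see below), then the turn about the tool's z scaled (see below), then the opening, from -1 (shut) to 1 (fully open). In form: dx dy dz yaw jaw; .... A call has 1 to 10 rows; each row shifts and turns the commanded pose from where the row before left it, along the tool's axes as they then stand; what a row does not reach is not made up. The controller multiplies each number of a shift by 200 mm and each number of a turn by 90 degrees. A row lasts 1/10 s, in which the tool goes at most 50 mm and 8.59 degrees, less where a joint would pass 70% of its speed; a pose out of reach is approached as far as the arm can. A call with a number of a shift or a turn outside -1 to 1 is refused whole. A call with a gripper value outside its range is refused whole. The fingers move at their own pace and stop on an object; FORCE is the grip in N (left out, the last holds). Time passes only in rows, so rows that do not move let the fingers close. It gives the time, the measured TCP pose, the force, the opening and the grip force at its end, in the units of the state.
- read_state(): the state, without advancing time (a new reading comes with each control period).
- cams.camera(name): name is "side" or "top"; returns a dict with "img" (480x640x3 uint8, blue, green, red), "K" (3x3 intrinsics, pixels), "dist" ([k1, k2, p1, p2, k3] as OpenCV has them; the pictures are not rectified), "xyz" and "attitude" of the camera in the world. Camera axes: x right, y down, z forward; pixel columns grow to the right and rows downward; lengths in m; the calibration is good to about 2 mm. A picture is of the moment at which its call begins. There is no depth.
- workorder.close_job(): hands the job in; it is judged then, once.
The state is a dict: "time": time; "joint_positions": joint angles; "joint_vel": joint speeds; "joint_torque": joint torques, N m; "ee_pos": TCP position; "eef_rot": TCP orientation; "ft_force": force on the tool from outside, world axes, zero at the start; "torque": the same for the moment, N m; "width": finger opening in m; "grip_force": force on a finger pad.
Only numpy, scipy, OpenCV 4.12 (cv2) and the standard library are available. Lean on these libraries where they do the work, as an engineer would, in place of code of your own. Each camera call takes 0.05 s, during which the arm holds its last target. There are 200 camera calls.

TASK

Draw the carriage out to its loading stop by its grip plate, then load the knee kit on it: nest all the frosted hinge shells mouth down, one over another, into a single fully seated stack in the large round nest, and lay the bearing race and the knee axle fully down in the nests that match their shapes. Once everything is loaded, slide the carriage fully home to its far stop so that the stack is under the scanner gantry. Do not bump the gantry with the robot, and leave the other things on the bench where they are.

Things in the scene. Friction and masses are not known exactly. Their poses are not given: they have to be found in the camera images.
- shell1: Frosted polymer hinge shell, 0.15 kg, one of 2 to 4 alike (None: absent), standing mouth down. Hollow tapered skirt, outer diameter 84 mm at the open rim, 60 mm at its shoulder 50 mm up, wall 4 mm; on top a solid round boss, 44 mm diameter, 20 mm high, to grip. Origin: centre of the open rim; z up through the boss. Over another shell it rests 24 mm higher, with 1 to 2 mm side play.
- shell2: Frosted polymer hinge shell, 0.15 kg, one of 2 to 4 alike (None: absent), standing mouth down. Hollow tapered skirt, outer diameter 84 mm at the open rim, 60 mm at its shoulder 50 mm up, wall 4 mm; on top a solid round boss, 44 mm diameter, 20 mm high, to grip. Origin: centre of the open rim; z up through the boss. Over another shell it rests 24 mm higher, with 1 to 2 mm side play.
- shell3: Frosted polymer hinge shell, 0.15 kg, one of 2 to 4 alike (None: absent), standing mouth down. Hollow tapered skirt, outer diameter 84 mm at the open rim, 60 mm at its shoulder 50 mm up, wall 4 mm; on top a solid round boss, 44 mm diameter, 20 mm high, to grip. Origin: centre of the open rim; z up through the boss. Over another shell it rests 24 mm higher, with 1 to 2 mm side play.
- shell4: Frosted polymer hinge shell, 0.15 kg, one of 2 to 4 alike (None: absent), standing mouth down. Hollow tapered skirt, outer diameter 84 mm at the open rim, 60 mm at its shoulder 50 mm up, wall 4 mm; on top a solid round boss, 44 mm diameter, 20 mm high, to grip. Origin: centre of the open rim; z up through the boss. Over another shell it rests 24 mm higher, with 1 to 2 mm side play.
- race: Black ceramic bearing race, a plain ring lying flat: outer diameter 60 mm, bore 36 mm, 24 mm high, 0.18 kg. Origin: centre of the underside; z along its axis.
- axle: Bronze knee axle lying on the bench: round bar of 20 mm diameter, 110 mm long along its own x, with a square block 40 (x) by 24 by 24 mm at mid-length on which it lies. Origin: underside of the block, at its middle; z up. 0.3 kg.
- carriage (a joint): Travel of the carriage along the steel dovetail slide, in m: 0 at the loading stop nearest the robot, 0.18 at the far stop, where the shell nest is under the middle of the gantry beam. Sliding friction about 3 N; it stays where it is left. The joint moves the carriage along +x of slide.
- slide: Steel dovetail slide fixed to the bench, with the carriage on it. Its x is the direction of travel, away from the robot. Origin: on the bench under the middle of the carriage's deck when that is at the loading stop. The deck is steel, 245 mm (x) by 180 mm (y), its top 45 mm above the bench.
- gantry: Scanner gantry fixed across the far part of the slide: two posts 116 mm either side of the middle of the track and a white beam over it, 55 mm wide along the track, underside 215 mm and top 250 mm above the bench. Origin and axes: those of the slide; the beam's middle is 245 mm from there along x.
- shell_nest (a point): Centre of the large round nest on the far half of the deck, at deck height (45 mm above the bench), 65 mm ahead of the deck's middle: a flared ring lip 8 mm high, 90 mm inside diameter at the deck, for the rim of the lowest shell. Axes as the slide's.
- race_nest (a point): Centre of the small round nest on the near right of the deck, at deck height: a ring lip 6 mm high, 66 mm inside diameter. Axes as the slide's; the race's underside rests on the deck here.
- axle_nest (a point): Centre of the long rectangular nest on the near left of the deck, at deck height: walls 8 mm high around 118 mm (along the slide's x) by 32 mm. The axle lies in it lengthwise, either way round, block on the deck.
- grip_plate (a point): Point 15 mm below the top of the black upright plate at the carriage's end nearest the robot, for moving it: 30 mm along the slide by 16 mm across, standing 45 mm above the deck (its top 90 mm above the bench). This point is 75 mm above the bench, on the plate's middle line.
- clamp_ring: Bystander: sky blue aluminium clamp ring, thin, 68 mm outside and 54 mm inside diameter, 18 mm high; origin at the centre of its underside.
- tin: Bystander: small closed tin, 54 mm diameter, 50 mm high; origin at the centre of its underside.
- grease_jar: Bystander: white jar 60 mm diameter, 65 mm high, off to the far left.
- pylon: Bystander: aluminium pylon tube 30 mm diameter, 170 mm long, lying off to the far right.
- driver: Bystander: screwdriver lying crosswise on the left, beyond the parts.
- gauge_case: Bystander: small closed wooden gauge case, 110 x 60 x 30 mm, on the right, beyond the parts.
There are look-alikes about, which are no part of the job. Leave any red look-alike of the race alone.

How it is judged:
On the way, in this order (a step that is already met when the one before it is completed fails the run):
1. the carriage is drawn out to its loading stop (within 10 mm) (value of joint carriage below 0.01 m), for 0.2 s.
2. all shells are nested in one stack in the round nest, and race and axle lie in their nests (horizontal distance between each of shell1, shell2, shell3, shell4 and shell_nest below 0.012 m and angle between each of shell1, shell2, shell3, shell4's own z axis and vertical below 0.08 rad and (z of shell1 in the frame of shell_nest between -0.004 and 0.004 m or z of shell1 in the frame of shell_nest between 0.02 and 0.028 m or z of shell1 in the frame of shell_nest between 0.044 and 0.052 m or z of shell1 in the frame of shell_nest between 0.068 and 0.076 m) and linear speed of each of shell1, shell2, shell3, shell4, race, axle below 0.02 m/s and (z of shell2 in the frame of shell_nest between -0.004 and 0.004 m or z of shell2 in the frame of shell_nest between 0.02 and 0.028 m or z of shell2 in the frame of shell_nest between 0.044 and 0.052 m or z of shell2 in the frame of shell_nest between 0.068 and 0.076 m) and (z of shell3 in the frame of shell_nest between -0.004 and 0.004 m or z of shell3 in the frame of shell_nest between 0.02 and 0.028 m or z of shell3 in the frame of shell_nest between 0.044 and 0.052 m or z of shell3 in the frame of shell_nest between 0.068 and 0.076 m) and (z of shell4 in the frame of shell_nest between -0.004 and 0.004 m or z of shell4 in the frame of shell_nest between 0.02 and 0.028 m or z of shell4 in the frame of shell_nest between 0.044 and 0.052 m or z of shell4 in the frame of shell_nest between 0.068 and 0.076 m) and x of axle in the frame of axle_nest between -0.008 and 0.008 m and y of axle in the frame of axle_nest between -0.007 and 0.007 m and z of axle in the frame of axle_nest between -0.004 and 0.004 m and angle between the z axis of axle and the z axis of axle_nest, either way round below 0.08 rad and horizontal distance between race and race_nest below 0.007 m and z of race in the frame of race_nest between -0.004 and 0.004 m and angle between the z axis of race and the z axis of race_nest, either way round below 0.08 rad), for 0.2 s.
3. the carriage is home at its far stop (within 8 mm) (value of joint carriage above 0.172 m), for 0.2 s.
At the end, for the whole second after the job is handed in: Carriage within 8 mm of its far stop; every shell upright (0.08 rad), within 12 mm of the nest axis and 4 mm of its nested height (0, 24, 48, 72 mm over the deck); race within 7 mm, axle within 8 mm lengthwise and 7 mm sideways of their nest centres, flat on the deck (4 mm); all at rest (all of step 2 and value of joint carriage above 0.172 m); the robot touches nothing.
It fails at once if the robot bumps the gantry (over 8 N) (contact force between any of the arm, the fingers and gantry above 8 N).
It fails at once if another thing on the bench is shifted by more than 60 mm (distance of any of clamp_ring, tin, grease_jar, pylon, driver, gauge_case from where it was at the start of the episode above 0.06 m).
Of shell1, shell2, shell3, shell4 only 2 to 4 are there at a start; the rules pass over those that are not, and their reading is None.
At some moment in a run one of shell1, shell2, shell3, shell4, race, axle may be knocked a few centimetres aside while the robot is not near it.
It also fails if it takes over 210 s, if anything falls off the work surface, if the arm or the gripper's body presses on something with over 40 N, if the wrist force passes 120 N, or if a joint passes its speed limit or range.

## Working session

There is one attempt and no reset: what is moved stays moved. The work goes in short steps, Python scripts to look and compute and a shell command to move; the robot and the scene stay as the last step left them, time stands still between calls to the robot, and variables do not carry over. Pictures are saved under pics/ and viewed, at most 17 in all, crops included, and the job is handed in when it is done.

```bash
mkdir -p pics; ls; python3 - <<'E'
from bench import read_state, cams
import cv2
print(read_state())
for n in("top","side"):
    c=cams.camera(n); cv2.imwrite(f"pics/{n}0.png",c["img"]); print(n,c["K"],c["dist"],c["xyz"],c["attitude"])
E
```

```text
pics
{'time': 0.0, 'joint_positions': array([ 1.10339379,  0.33287485, -0.06468046,  1.46093207,  0.02159571,
        1.34988923, -0.08848134]), 'joint_vel': array([ 9.44280144e-04,  1.12163764e-03, -2.80035051e-04,  6.34978947e-04,
       -9.79803927e-05,  8.71553839e-05,  1.03502259e-03]), 'joint_torque': array([-1.07524265e-03, -6.23260546e+01,  2.35865236e-02, -3.89897346e+01,
       -6.15540706e-02,  3.97439883e-02,  1.24447115e-04]), 'ee_pos': array([ 0.26874692, -0.5638483 ,  0.22175645]), 'eef_rot': array([ 9.75368157e-01,  2.20582099e-01, -1.87733677e-04, -6.78675331e-04]), 'ft_force': array([ 0.22688144, -0.34823845, -0.18970186]), 'torque': array([ 0.03025608, -0.01068093, -0.02587532]), 'grip_force': 0.0, 'width': 0.08663058417729033}
top [[555.17017449   0.         320.18423324]
 [  0.         555.17017449 237.72532703]
 [  0.           0.           1.        ]] [-0.09502264  0.          0.          0.          0.        ] [0.33648813 0.02118084 1.28477737] [ 0.71184602 -0.6992482   0.04326282 -0.04955322]
side [[526.30403164   0.         313.32663702]
 [  0.         526.30403164 240.24254091]
 [  0.           0.           1.        ]] [-0.06877349  0.          0.          0.          0.        ] [0.09820351 0.9413991  0.98678246] [-0.18799346  0.89703161 -0.39165826  0.08121919]
```

View pics/top0.png

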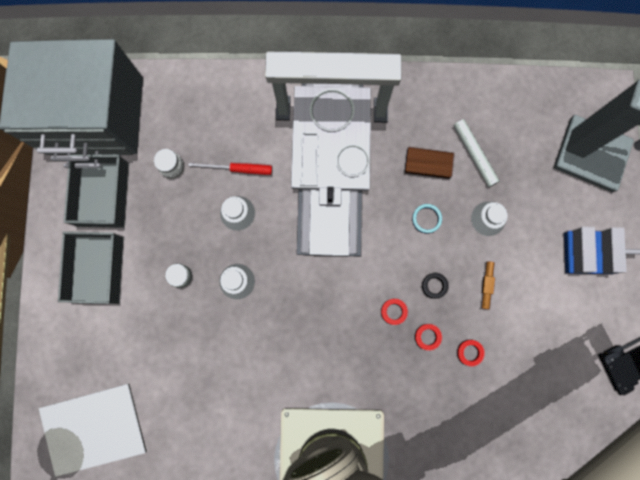

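View pics/side0.png

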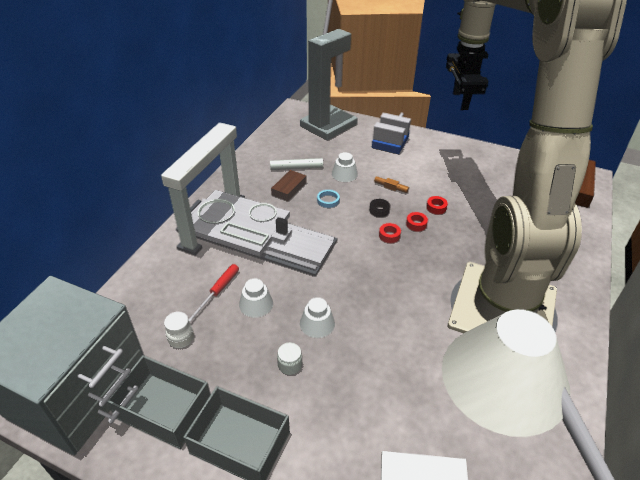

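The top view shows three shells at about (234,209), (234,280) and (493,216), the race at (435,286) and the axle at (488,285). The grip plate is at (330,194) and the carriage is partway out. The side view agrees. Next I'll zoom in and measure.

```bash
cat > h.py <<'E'
import numpy as np, cv2
from scipy.spatial.transform import Rotation as R
from bench import read_state, cams
def ray(c,u,v):
    p=cv2.undistortPoints(np.array([[[u,v]]],float),c["K"],np.array(c["dist"]))[0,0]
    return R.from_quat(c["attitude"]).apply([p[0],p[1],1.])
def at(c,u,v,z):
    d=ray(c,u,v); o=np.array(c["xyz"]); return (o+d*(z-o[2])/d[2])[:2]
def px(c,P):
    r=R.from_quat(c["attitude"]).inv(); t=r.apply(-np.array(c["xyz"]))
    return cv2.projectPoints(np.array(P,float).reshape(-1,3),r.as_rotvec(),t,c["K"],np.array(c["dist"]))[0][:,0]
def rect(c,x0,x1,y0,y1,z,s):
    "orthographic view of plane z; s px/m; row 0 = x1, col 0 = y1"
    h,w=int((x1-x0)*s),int((y1-y0)*s)
    X,Y=np.meshgrid(x1-np.arange(h)/s,y1-np.arange(w)/s,indexing="ij")
    m=px(c,np.stack([X,Y,0*X+z],-1)).reshape(h,w,2).astype(np.float32)
    return cv2.remap(c["img"],m[...,0],m[...,1],cv2.INTER_CUBIC)
def go(x,y,z,yaw=None,s=None):
    "report commanded-shift in tool axes (units of 200mm) and yaw units from measured pose"
    s=s or read_state(); r=R.from_quat(s["eef_rot"]); d=r.inv().apply(np.array([x,y,z])-s["ee_pos"])
    ty=r.as_matrix()[:,1]; a=np.arctan2(ty[1],ty[0])
    print("shift/0.2",np.round(d/.2,3),"mm",np.round(d*1000,1),"y-axis deg",round(np.degrees(a),2),"pos",np.round(s["ee_pos"],4))
E
python3 - <<'E'
from h import *
from bench import cams
c=cams.camera("top"); s=cams.camera("side")
for n,(u,v),z in [("s1",(234,206),.07),("s2",(234,279),.07),("s3",(494,213),.07),("race",(435,286),.02),("axle",(488,285),.02),("grip",(330,194),.09),("tin",(177,275),.05),("jar",(168,161),.065),("nest",(332,110),.05)]:
    p=at(c,u,v,z); print(n,p.round(4), "side px",px(s,[*p,z]).round(1))
tiles=[]
for z in(.07,.07,.07): pass
def T(y,x,z): return rect(c,x-.065,x+.065,y-.065,y+.065,z,2000)
P=[at(c,234,206,.07),at(c,234,279,.07),at(c,494,213,.07)]
Q=[at(c,435,286,.024),at(c,488,285,.02),at(c,330,194,.09)]
row=lambda a:np.hstack(a)
im=np.vstack([row([T(p[1],p[0],.07) for p in P]),row([T(q[1],q[0],z) for q,z in zip(Q,(.024,.02,.09))])])
cv2.imwrite("pics/t1.png",im)
k=rect(c,.38,.80,-.12,.18,.045,1400); print(k.shape); cv2.imwrite("pics/k1.png",k)
E
```

```text
s1 [0.565  0.2272] side px [[252.8 282.6]]
s2 [0.4023 0.2209] side px [[317.2 302. ]]
s3 [ 0.5594 -0.3542] side px [[344.1 156.2]]
race [ 0.3971 -0.2297] side px [[379.9 205.3]]
axle [ 0.401  -0.3521] side px [[391.2 182. ]]
grip [0.5914 0.0135] side px [[282.3 219.2]]
tin [0.4096 0.3533] side px [[289.5 350.2]]
jar [0.6682 0.3843] side px [[178.9 317.7]]
nest [0.7996 0.0117] side px [[216.3 210.2]]Traceback (most recent call last):
  File "<stdin>", line 12, in <module>
  File "<stdin>", line 11, in <lambda>
    return _nx.concatenate(arrs, 1, dtype=dtype, casting=casting)
           ~~~~~~~~~~~~~~~^^^^^^^^^^^^^^^^^^^^^^^^^^^^^^^^^^^^^^^
ValueError: all the input array dimensions except for the concatenation axis must match exactly, but along dimension 0, the array at index 0 has size 260 and the array at index 2 has size 259
```

```bash
sed -i 's/int((x1-x0)\*s),int((y1-y0)\*s)/round((x1-x0)*s),round((y1-y0)*s)/' h.py
python3 - <<'E'
from h import *
from bench import cams
c=cams.camera("top")
def T(p,z):
    i=rect(c,p[0]-.065,p[0]+.065,p[1]-.065,p[1]+.065,z,2000); cv2.drawMarker(i,(130,130),(0,255,0),0,16,1); return i
P=[at(c,234,206,.07),at(c,234,279,.07),at(c,494,213,.07)]
Q=[at(c,435,286,.024),at(c,488,285,.02),at(c,330,194,.09)]
im=np.vstack([np.hstack([T(p,.07) for p in P]),np.hstack([T(q,z) for q,z in zip(Q,(.024,.02,.09))])])
cv2.imwrite("pics/t1.png",im)
k=rect(c,.46,.88,-.14,.16,.045,1400); cv2.imwrite("pics/k1.png",k); print(k.shape)
for u,v in [(267,77),(400,77),(267,55),(400,55)]: print("beam",at(c,u,v,.25).round(4))
E
```

```text
(588, 420, 3)
beam [0.7914 0.1426]
beam [ 0.7957 -0.12  ]
beam [0.8382 0.1443]
beam [ 0.8425 -0.1204]
```

View pics/t1.png

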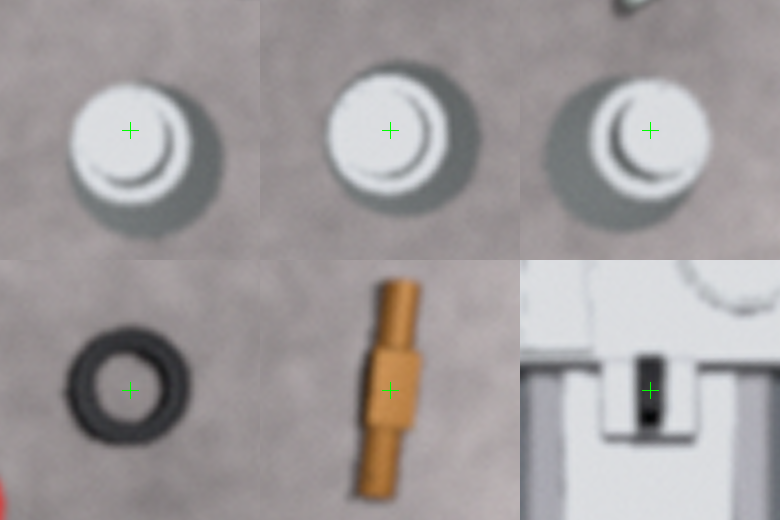

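View pics/k1.png

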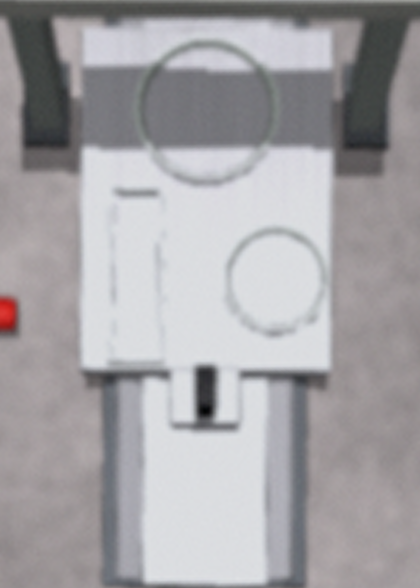

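Picture readings:
- **Tiles:** shell shoulders sit at about (130,143), (127,133) and (130,141), the race at (128,126), and the axle block at (132,128), turned about -6°.
- **Deck view:** the round nest is at (208,112), the race nest at (275,281) and the axle nest at (137,277). The carriage is near its far end.

First I'll turn the tool square, then go to the grip plate.

```bash
python3 -m crank '0 0 0 0.0945 1;0 0 0 0.0945 1;0 0 0 0.0945 1;0 0 0 0 1' 20; python3 -m crank '0.12 -0.2 0 0 1;0.12 -0.2 0 0 1;0.12 -0.2 0 0 1;0.12 -0.2 0 0 1;0.12 -0.2 0 0 1;0.12 -0.2 0 0 1;0.12 -0.2 0 0 1;0.12 -0.2 0 0 1;0.12 -0.2 0 0 1;0 0 0 0 1'; python3 -c "
from h import *
go(.594,.0125,.10)"
```

```text
time: 0.65
ee_pos: [0.269, -0.5641, 0.2224]
eef_rot: [1.0, -0.001, -0.0, -0.0]
ft_force: [-0.4, 1.3, 0.3]
width: 0.0868
grip_force: 0.0
time: 1.65
ee_pos: [0.4882, -0.1974, 0.2228]
eef_rot: [1.0, 0.007, 0.001, -0.001]
ft_force: [-0.7, 0.6, 0.3]
width: 0.0868
grip_force: 0.0
shift/0.2 [ 0.543 -1.041  0.617] mm [ 108.6 -208.1  123.4] y-axis deg -89.19 pos [ 0.4882 -0.1974  0.2228]
```

```bash
python3 -m crank '0.11 -0.2 0.1 0 1;0.11 -0.2 0.1 0 1;0.11 -0.2 0.1 0 1;0.11 -0.2 0.1 0 1;0.1 -0.2 0.1 0 1;0 0 0.1 0 1;0 0 0 0 1;0 0 0 0 1'; python3 - <<'E'
from h import *
go(.594,.0125,.058)
c=cams.camera("top"); k=rect(c,.5,.7,-.1,.1,.09,1500)
s=cams.camera("side"); u,v=px(s,[.594,.0125,.09])[0].astype(int); q=cv2.resize(s["img"][v-40:v+40,u-40:u+40],(300,300),interpolation=2)
cv2.imwrite("pics/g.png",np.hstack([k,q]))
E
```

```text
time: 2.45
ee_pos: [0.5931, -0.0058, 0.1028]
eef_rot: [1.0, 0.0, -0.0, 0.0]
ft_force: [0.1, -0.1, 0.8]
width: 0.087
grip_force: 0.0
shift/0.2 [ 0.005 -0.092  0.224] mm [  1.  -18.4  44.8] y-axis deg -89.98 pos [ 0.5931 -0.0058  0.1028]
```

View pics/g.png

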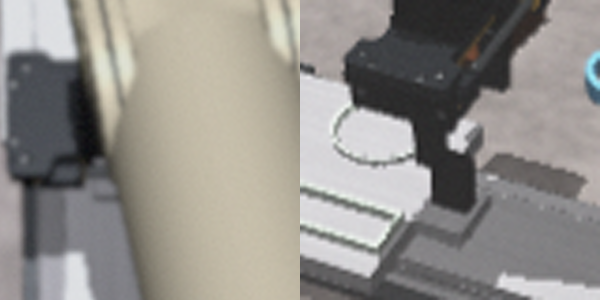

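The side crop shows the fingers just above the plate, offset about 18 mm in y, which matches my measurement. Next: descend, grip and pull.

```bash
python3 -m crank '0 -0.09 0 0 1;0 0 0.1 0 1;0 0 0.12 0 1;0 0 0 0 1;0 0 0 0 -1;0 0 0 0 -1;0 0 0 0 -1;0 0 0 0 -1;0 0 0 0 -1;0 0 0 0 -1' 40;  python3 -m crank '-0.05 0 0 0 -1;-0.1 0 0 0 -1;-0.1 0 0 0 -1;-0.1 0 0 0 -1;-0.1 0 0 0 -1;0 0 0 0 -1'
```

```text
time: 3.55
ee_pos: [0.5933, 0.0136, 0.0587]
eef_rot: [1.0, -0.0, 0.0, 0.0]
ft_force: [0.3, 0.2, -0.8]
width: 0.0468
grip_force: 0.0
time: 4.15
ee_pos: [0.5005, 0.0135, 0.0583]
eef_rot: [1.0, -0.0, -0.001, 0.001]
ft_force: [-0.6, -0.5, -0.2]
width: 0.0026
grip_force: 0.0
```

The fingers hadn't finished closing when I pulled. They move at about 70 mm/s, so I'll reopen, go back and wait longer.

```bash
python3 -m crank '0 0 0 0 1;0 0 0 0 1;0 0 0 0 1;0 0 0 0 1;0 0 0 0 1;0 0 0 0 1;0 0 0 0 1;0 0 0 0 1;0 0 0 0 1'; python3 -m crank '0.15 0 0 0 0;0.15 0 0 0 0;0.16 0 0 0 0;0 0 0 0 -1;0 0 0 0 -1;0 0 0 0 -1;0 0 0 0 -1;0 0 0 0 -1;0 0 0 0 -1;0 0 0 0 -1'; python3 -m crank '0 0 0 0 -1;0 0 0 0 -1;0 0 0 0 -1;0 0 0 0 -1'
```

```text
time: 5.05
ee_pos: [0.5033, 0.0137, 0.0586]
eef_rot: [1.0, -0.0, 0.0, 0.0]
ft_force: [0.2, -0.1, -0.2]
width: 0.0666
grip_force: 0.0
time: 6.05
ee_pos: [0.5949, 0.0141, 0.0588]
eef_rot: [1.0, -0.0, -0.0, -0.0]
ft_force: [-2.3, 2.3, 2.9]
width: 0.0159
grip_force: 40.0
time: 6.45
ee_pos: [0.5954, 0.0141, 0.0588]
eef_rot: [1.0, -0.0, 0.0, -0.0]
ft_force: [-3.5, 2.9, 5.2]
width: 0.0159
grip_force: 40.0
```

Gripped (16 mm, 40 N). Now pull.

```bash
python3 -m crank '-0.06 0 0 0 -1;-0.1 0 0 0 -1;-0.12 0 0 0 -1;-0.12 0 0 0 -1;-0.12 0 0 0 -1;-0.1 0 0 0 -1;-0.08 0 0 0 -1;-0.05 0 0 0 -1;0 0 0 0 -1';python3 -m crank '-0.02 0 0 0 -1;-0.02 0 0 0 -1;0 0 0 0 -1'; python3 -m crank '-0.02 0 0 0 -1;-0.02 0 0 0 -1;0 0 0 0 -1'
```

```text
time: 7.35
ee_pos: [0.4445, 0.0147, 0.0587]
eef_rot: [1.0, 0.0, 0.0, -0.0]
ft_force: [-3.5, 8.2, 1.8]
width: 0.0156
grip_force: 40.0
time: 7.65
ee_pos: [0.4376, 0.0148, 0.0587]
eef_rot: [1.0, 0.0, 0.001, -0.001]
ft_force: [-1.2, 7.6, 1.3]
width: 0.0155
grip_force: 40.0
time: 7.95
ee_pos: [0.4334, 0.0148, 0.0589]
eef_rot: [1.0, 0.0, 0.005, -0.001]
ft_force: [22.2, 8.3, -23.3]
width: 0.0155
grip_force: 40.0
```

At the stop (22 N). Release, rise, move over the race, and look at the nests.

```bash
python3 -m crank '0.01 0 0 0 1;0 0 0 0 1;0 0 0 0 1;0 0 0 0 1;0 0 0 0 1;0 0 0 0 1;0 0 -0.2 0 1;0 0 -0.2 0 1;-0.03 0.2 -0.1 0 1;-0.03 0.2 0 0 1' 25; python3 -m crank '-0.03 0.22 0 0 1;-0.02 0.2 0 0 1;-0.02 0.2 0 0 1;-0.02 0.19 0 0 1;0 0 0 0 1;0 0 0 0 1'; python3 - <<'E'
from h import *
go(.399,-.229,.008)
c=cams.camera("top")
# nests at lip-top heights
a=rect(c,.40,.72,-.1,.12,.052,1800)
cv2.imwrite("pics/d.png",a)
print(a.shape)
E
```

```text
time: 8.95
ee_pos: [0.421, -0.0669, 0.1619]
eef_rot: [1.0, 0.001, 0.003, 0.001]
ft_force: [1.4, 0.1, -0.4]
width: 0.0845
grip_force: 0.0
time: 9.55
ee_pos: [0.4008, -0.2285, 0.1583]
eef_rot: [1.0, -0.001, -0.0, -0.0]
ft_force: [0.1, 0.7, -0.0]
width: 0.0871
grip_force: 0.0
shift/0.2 [-0.009  0.003  0.752] mm [ -1.8   0.5 150.3] y-axis deg -90.12 pos [ 0.4008 -0.2285  0.1583]
(576, 396, 3)
```

View pics/d.png

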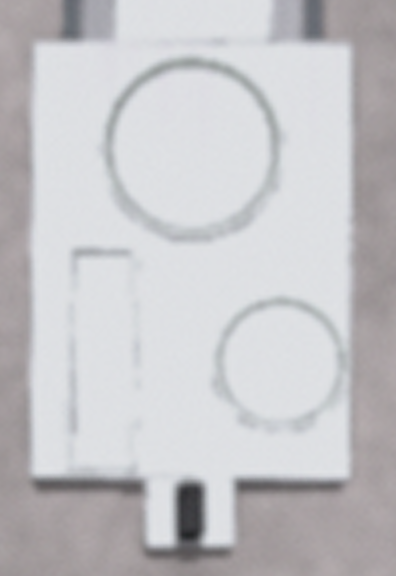

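The deck view shows the round nest at (193,149), the race nest at (280,363), the axle nest at (104,360), deck rows 42–478 and columns 33–350. The carriage is at its stop. I'll cross-check with the side camera and grasp the race meanwhile.

```bash
python3 - <<'E'
from h import *
c=cams.camera("side")
a=rect(c,.40,.72,-.1,.12,.053,1800); b=rect(c,.40,.72,-.1,.12,.045,1800)
cv2.imwrite("pics/d2.png",np.hstack([a,b]))
E
python3 -m crank '-0.01 0 0.25 0 1;0 0 0.25 0 1;0 0 0.15 0 1;0 0 0.1 0 1;0 0 0 0 1;0 0 0 0 -1;0 0 0 0 -1;0 0 0 0 -1;0 0 0 0 -1;0 0 0 0 -1' 25; python3 -m crank '0 0 0 0 -1;0 0 0 0 -1'
```

```text
time: 10.65
ee_pos: [0.3997, -0.2287, 0.0094]
eef_rot: [1.0, -0.0, 0.001, 0.0]
ft_force: [-1.6, -0.0, 6.3]
width: 0.0601
grip_force: 25.0
time: 10.85
ee_pos: [0.3997, -0.2287, 0.0095]
eef_rot: [1.0, -0.0, 0.001, 0.0]
ft_force: [-0.5, -0.6, 7.2]
width: 0.06
grip_force: 25.0
```

View pics/d2.png

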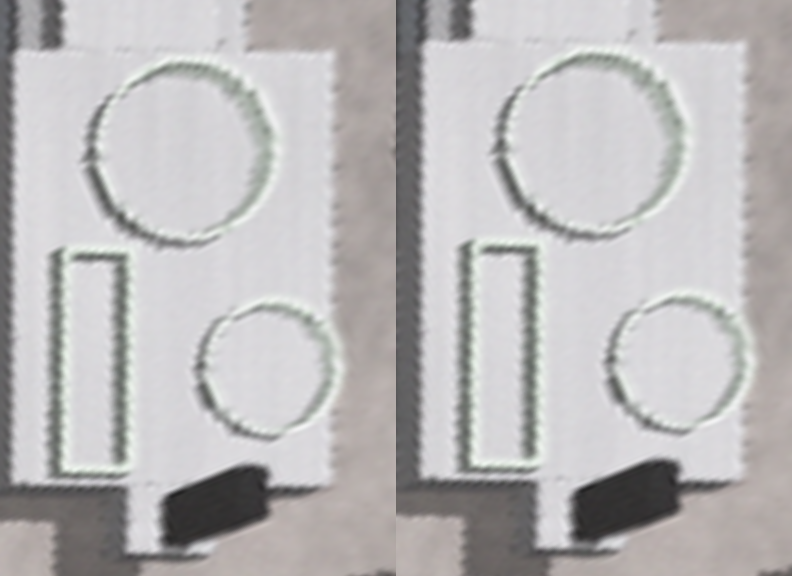

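The side view gives nest x values that agree to about 2 mm: round nest about (.639,.0135), race nest (.5185,-.035), axle nest (.5205,.062). Race gripped at 60 mm. Carry it.

```bash
python3 -m crank '0 0 -0.1 0 -1;0 0 -0.2 0 -1;0 0 -0.2 0 -1;0.1 -0.16 0 0 -1;0.1 -0.16 0 0 -1;0.1 -0.16 0 0 -1;0.1 -0.16 0 0 -1;0.1 -0.16 0 0 -1;0.09 -0.17 0 0 -1;0 0 0 0 -1'; python3 -m crank '0 0 0 0 -1;0 0 0.1 0 -1;0 0 0.1 0 -1;0 0 0 0 -1'; python3 - <<'E'
from h import *
go(.5185,-.035,.0545)
c=cams.camera("side"); a=rect(c,.44,.6,-.11,.05,.062,2500)
d=c["img"]; u,v=px(c,[.5185,-.035,.06])[0].astype(int)
cv2.imwrite("pics/r1.png",cv2.resize(d[v-40:v+40,u-50:u+50],(750,600),interpolation=2))
E
```

```text
time: 11.85
ee_pos: [0.5187, -0.0285, 0.1087]
eef_rot: [1.0, 0.003, 0.001, -0.001]
ft_force: [0.1, 0.3, -2.1]
width: 0.0599
grip_force: 25.0
time: 12.25
ee_pos: [0.5148, -0.0358, 0.0662]
eef_rot: [1.0, -0.001, -0.002, 0.0]
ft_force: [-0.5, -0.7, -2.1]
width: 0.0595
grip_force: 25.0
shift/0.2 [ 0.019 -0.004  0.059] mm [ 3.8 -0.8 11.7] y-axis deg -90.14 pos [ 0.5148 -0.0358  0.0662]
```

View pics/r1.png

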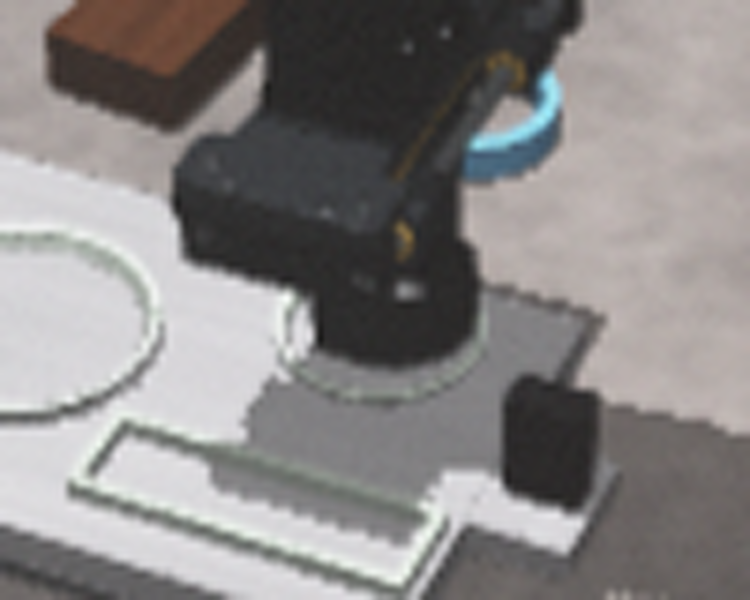

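The race hovers over its nest, looking centred to within a few mm. Correct x by +4 mm and lower.

```bash
python3 -m crank '0.018 -0.004 0 0 -1;0 0 0.02 0 -1;0 0 0.02 0 -1;0 0 0 0 -1;0 0 0 0 -1'; python3 -m crank '0 0 0.01 0 -1;0 0 0.01 0 -1;0 0 0 0 -1;0 0 0 0 -1'
```

```text
time: 12.8
ee_pos: [0.5207, -0.0336, 0.0606]
eef_rot: [1.0, -0.0, -0.0, 0.0]
ft_force: [0.9, -0.3, -1.8]
width: 0.0595
grip_force: 25.0
time: 13.2
ee_pos: [0.5208, -0.0335, 0.0565]
eef_rot: [1.0, -0.0, -0.0, 0.0]
ft_force: [-0.5, -0.6, -1.8]
width: 0.0604
grip_force: 25.0
```

It's already inside the lip with no contact force. Lower the last 2 mm, release, and head for the axle.

```bash
python3 -m crank '0 0 0.01 0 -1;0 0 0 0 -1;0 0 0 0 1;0 0 0 0 1;0 0 0 0 1;0 0 0 0 1;0 0 0 0 1;0 0 0 0 1'; python3 -m crank '0 0 -0.1 0 1;0 0 -0.2 0 1;0 0 -0.2 0 1;-0.09 0.23 0 0 1;-0.09 0.23 0 0 1;-0.09 0.23 0 0 1;-0.09 0.23 0 0.069 1;-0.09 0.23 0 0 1;-0.09 0.23 0 0 1'; python3 -m crank '-0.05 0.2 0 0 1;0 0 0 0 1;0 0 0 0 1'
python3 - <<'E'
from h import *
go(.4018,-.3536,.004)
c=cams.camera("side"); t=cams.camera("top")
u,v=px(c,[.4018,-.3536,.02])[0].astype(int)
A=cv2.resize(c["img"][v-37:v+38,u-50:u+50],(400,300),interpolation=2)
u,v=px(c,[.5185,-.035,.06])[0].astype(int)
B=cv2.resize(c["img"][v-37:v+38,u-50:u+50],(400,300),interpolation=2)
a=rect(t,.42,.72,-.1,.12,.069,1800); a=cv2.resize(a,(400,545))
h=rect(t,.46,.58,-.11,.05,.069,2500)
cv2.imwrite("pics/r2.png",np.vstack([np.hstack([A,B]),np.hstack([h,np.zeros((300,400,3),np.uint8)])]))
E
```

```text
time: 14.0
ee_pos: [0.5208, -0.0336, 0.0546]
eef_rot: [1.0, -0.0, 0.0, 0.0]
ft_force: [-0.2, 1.0, -0.7]
width: 0.0869
grip_force: 0.0
time: 14.9
ee_pos: [0.4018, -0.3067, 0.1548]
eef_rot: [0.999, -0.054, 0.0, 0.0]
ft_force: [1.3, -0.8, -0.2]
width: 0.087
grip_force: 0.0
time: 15.2
ee_pos: [0.3883, -0.3442, 0.1545]
eef_rot: [0.998, -0.055, -0.0, -0.0]
ft_force: [0.0, 0.2, 0.4]
width: 0.0869
grip_force: 0.0
shift/0.2 [0.073 0.039 0.752] mm [ 14.5   7.9 150.5] y-axis deg -96.36 pos [ 0.3883 -0.3442  0.1545]
```

View pics/r2.png

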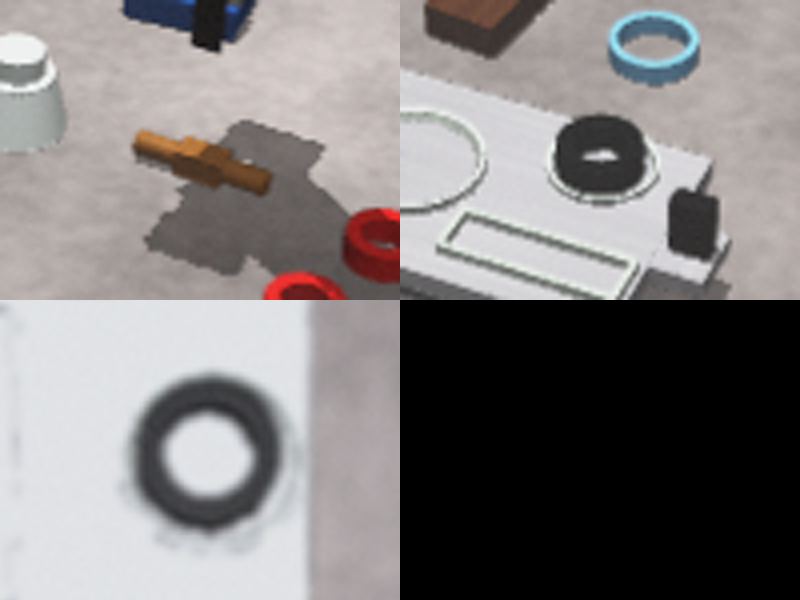

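The race sits inside its lip and the axle is where I measured it. Grasp the axle by its block with the fingertips 11 mm up so they clear the nest walls later.

```bash
python3 -m crank '0.073 0.039 0.2 0 1;0 0 0.2 0 0.3;0 0 0.2 0 0;0 0 0.115 0 0;0 0 0 0 0;0 0 0 0 0' 30; python3 -m crank '0 0 0 0 -1;0 0 0 0 -1;0 0 0 0 -1;0 0 0 0 -1;0 0 0 0 -1;0 0 0 0 -1'; python3 -c "
from h import *
go(.5205,.062,.13)"
```

```text
time: 15.9
ee_pos: [0.4033, -0.3523, 0.0123]
eef_rot: [0.999, -0.054, 0.0, -0.0]
ft_force: [0.9, -0.4, 0.3]
width: 0.0548
grip_force: 0.0
time: 16.5
ee_pos: [0.4027, -0.3534, 0.0123]
eef_rot: [0.999, -0.054, 0.0, 0.0]
ft_force: [-0.5, -0.3, 6.7]
width: 0.0237
grip_force: 30.0
shift/0.2 [ 0.36  -2.128 -0.589] mm [  72.  -425.7 -117.9] y-axis deg -96.25 pos [ 0.4027 -0.3534  0.0123]
```

```bash
python3 -m crank '0 0 -0.1 0 -1;0 0 -0.2 -0.066 -1;0 0 -0.2 0 -1;0.06 -0.2 -0.1 0 -1;0.06 -0.2 0 0 -1;0.06 -0.21 0 0 -1;0.06 -0.21 0 0 -1;0.06 -0.21 0 0 -1;0.06 -0.21 0 0 -1;0.06 -0.21 0 0 -1'; python3 -m crank '0.06 -0.21 0 0 -1;0.06 -0.21 0 0 -1;0.05 -0.2 0 0 -1;0 0 0.1 0 -1;0 0 0.1 0 -1;0 0 0 0 -1;0 0 0 0 -1';python3 -c "
from h import *
go(.5214,.062,.057)"
```

```text
time: 17.5
ee_pos: [0.4875, -0.0618, 0.1313]
eef_rot: [1.0, -0.003, -0.0, 0.0]
ft_force: [1.0, -0.2, -3.4]
width: 0.0234
grip_force: 30.0
time: 18.2
ee_pos: [0.5221, 0.0601, 0.0916]
eef_rot: [1.0, -0.003, -0.001, 0.0]
ft_force: [0.8, 0.5, -2.5]
width: 0.0236
grip_force: 30.0
shift/0.2 [-0.003 -0.01   0.173] mm [-0.7 -1.9 34.6] y-axis deg -90.32 pos [0.5221 0.0601 0.0916]
```

```bash
python3 -m crank '-0.003 -0.01 0.07 0 -1;0 0 0.04 0 -1;0 0 0.02 0 -1;0 0 0 0 -1;0 0 0 0 -1'; python3 -m crank '0 0 0.015 0 -1;0 0 0.015 0 -1;0 0 0 0 -1;0 0 0 0 -1'; python3 -m crank '0 0 0.01 0 -1;0 0 0 0 -1;0 0 0 0 -1'
```

```text
time: 18.7
ee_pos: [0.522, 0.0623, 0.0657]
eef_rot: [1.0, -0.003, 0.0, 0.0]
ft_force: [-0.8, 0.4, -1.7]
width: 0.024
grip_force: 30.0
time: 19.1
ee_pos: [0.5219, 0.0623, 0.0595]
eef_rot: [1.0, -0.003, -0.0, 0.0]
ft_force: [-0.8, -0.7, -2.6]
width: 0.0232
grip_force: 30.0
time: 19.4
ee_pos: [0.5219, 0.0624, 0.0576]
eef_rot: [1.0, -0.003, 0.0, 0.0]
ft_force: [0.5, -0.3, -2.9]
width: 0.0238
grip_force: 30.0
```

The axle is down free of contact (underside at about 45 mm). Release and go to shell 1.

```bash
python3 -m crank '0 0 0 0 0.1;0 0 0 0 0.1;0 0 0 0 0.1;0 0 0 0 0.1;0 0 -0.1 0 0.1;0 0 -0.2 0 1;0 0 -0.2 0 1;0.05 -0.21 0 0 1;0.05 -0.21 0 0 1;0.05 -0.21 0 0 1' 20; python3 -m crank '0.05 -0.21 0 0 1;0 0 0 0.003 1;0 0 0 0 1'; python3 - <<'E'
from h import *
go(.5622,.2301,.053)
c=cams.camera("side"); t=cams.camera("top")
def S(p):
    u,v=px(c,p)[0].astype(int); return cv2.resize(c["img"][v-37:v+38,u-50:u+50],(400,300),interpolation=2)
h=rect(t,.45,.59,.0,.12,.069,2500); h=cv2.resize(h,(257,300))
k=rect(t,.45,.59,-.09,.03,.069,2500); k=cv2.resize(k,(257,300))
cv2.imwrite("pics/r3.png",np.vstack([np.hstack([S([.5205,.062,.06]),S([.5622,.2301,.1])]),np.hstack([h,k,np.zeros((300,286,3),np.uint8)])]))
E
```

```text
time: 20.4
ee_pos: [0.5532, 0.1894, 0.1583]
eef_rot: [1.0, -0.003, 0.001, -0.0]
ft_force: [0.9, 0.5, -0.3]
width: 0.08
grip_force: 0.0
time: 20.7
ee_pos: [0.5624, 0.2313, 0.1572]
eef_rot: [1.0, -0.004, -0.0, -0.0]
ft_force: [-0.2, -0.1, 0.1]
width: 0.0866
grip_force: 0.0
shift/0.2 [-0.001  0.006  0.521] mm [ -0.2   1.2 104.2] y-axis deg -90.45 pos [0.5624 0.2313 0.1572]
```

View pics/r3.png

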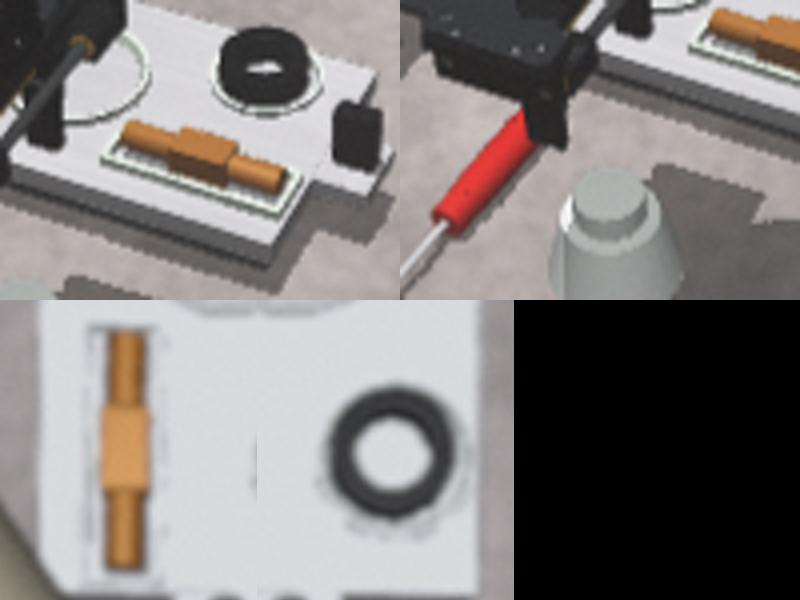

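The axle lies in its rectangle and the race in its ring. Shell 1 sits below the gripper at (610,235) of that picture. Grasp it.

```bash
python3 -m crank '0 0.006 0.2 0 1;0 0 0.2 0 1;0 0 0.12 0 1;0 0 0 0 1;0 0 0 0 -1;0 0 0 0 -1;0 0 0 0 -1;0 0 0 0 -1;0 0 0 0 -1;0 0 0 0 -1' 20; python3 -m crank '0 0 0 0 -1;0 0 0 0 -1;0 0 0 0 -1'; python3 -m crank '0 0 -0.1 0 -1;0 0 -0.2 0 -1;0 0 -0.2 0 -1;0 0 -0.1 0 -1;0 0 0 0 -1'; python3 -c "
from h import *
go(.639,.0135,.1)"
```

```text
time: 21.8
ee_pos: [0.5629, 0.229, 0.0539]
eef_rot: [1.0, -0.005, 0.0, -0.0]
ft_force: [0.3, 1.1, 0.0]
width: 0.0469
grip_force: 0.8
time: 22.1
ee_pos: [0.5629, 0.2292, 0.0538]
eef_rot: [1.0, -0.005, 0.0, -0.0]
ft_force: [-0.3, 0.2, 1.2]
width: 0.0436
grip_force: 20.0
time: 22.6
ee_pos: [0.5641, 0.2294, 0.1766]
eef_rot: [1.0, -0.005, 0.002, -0.001]
ft_force: [-0.0, 0.2, -3.1]
width: 0.0432
grip_force: 20.0
shift/0.2 [0.384 1.076 0.383] mm [ 76.8 215.3  76.6] y-axis deg -90.59 pos [0.5641 0.2294 0.1766]
```

```bash
python3 -m crank '0.064 0.18 0 0 -1;0.064 0.18 0 0 -1;0.064 0.18 0 0 -1;0.064 0.18 0 0 -1;0.064 0.18 0 0 -1;0.064 0.178 0 0 -1;0 0 0.1 0 -1;0 0 0.1 0 -1;0 0 0.1 0 -1;0 0 0 0 -1'; python3 -m crank '0 0 0 0 -1;0 0 0 0 -1';python3 -c "
from h import *
go(.6395,.0135,.099)"
```

```text
time: 23.6
ee_pos: [0.6345, 0.012, 0.1086]
eef_rot: [1.0, -0.005, -0.004, 0.0]
ft_force: [-0.7, 0.3, -2.5]
width: 0.0433
grip_force: 20.0
time: 23.8
ee_pos: [0.6378, 0.0127, 0.1143]
eef_rot: [1.0, -0.005, 0.0, 0.0]
ft_force: [0.4, 0.6, -1.6]
width: 0.0435
grip_force: 20.0
shift/0.2 [ 0.008 -0.004  0.076] mm [ 1.7 -0.9 15.3] y-axis deg -90.57 pos [0.6378 0.0127 0.1143]
```

```bash
python3 -m crank '0.008 -0.003 0.02 0 -1;0 0 0.02 0 -1;0 0 0 0 -1;0 0 0 0 -1'; python3 -m crank '0 0 0.01 0 -1;0 0 0.01 0 -1;0 0 0 0 -1;0 0 0 0 -1'; python3 -m crank '0 0 0.01 0 -1;0 0 0 0 -1;0 0 0 0 -1'
```

```text
time: 24.2
ee_pos: [0.639, 0.0131, 0.1055]
eef_rot: [1.0, -0.005, -0.0, 0.0]
ft_force: [0.1, 0.2, -1.3]
width: 0.0434
grip_force: 20.0
time: 24.6
ee_pos: [0.639, 0.0132, 0.1016]
eef_rot: [1.0, -0.005, -0.0, 0.0]
ft_force: [-0.3, -0.1, -1.7]
width: 0.0432
grip_force: 20.0
time: 24.9
ee_pos: [0.639, 0.0132, 0.0996]
eef_rot: [1.0, -0.005, -0.0, 0.0]
ft_force: [0.3, 1.0, -1.2]
width: 0.0437
grip_force: 20.0
```

Shell 1 is seated free of force. Release it and go to shell 2.

```bash
python3 -m crank '0 0 0 0 1;0 0 0 0 1;0 0 0 0 1;0 0 0 0 1;0 0 -0.1 0 1;0 0 -0.2 -0.006 1;0 0 -0.2 0 1;-0.148 -0.132 0 0 1;-0.148 -0.132 0 0 1;-0.148 -0.132 0 0 1'; python3 -m crank '-0.148 -0.132 0 0 1;-0.148 -0.132 0 0 1;-0.148 -0.132 0 0 1;-0.148 -0.132 0 0 1;-0.148 -0.132 0 0 1;0 0 0.1 0 1;0 0 0.1 0 1;0 0 0 0 1;0 0 0 0 1'; python3 - <<'E'
from h import *
go(.4017,.2255,.0535)
c=cams.camera("side"); t=cams.camera("top")
def S(p):
    u,v=px(c,p)[0].astype(int); return cv2.resize(c["img"][v-37:v+38,u-50:u+50],(400,300),interpolation=2)
cv2.imwrite("pics/r4.png",np.hstack([S([.639,.0135,.08]),S([.4017,.2255,.07])]))
E
```

```text
time: 25.9
ee_pos: [0.5493, 0.0933, 0.1999]
eef_rot: [1.0, -0.0, 0.0, -0.0]
ft_force: [0.4, 1.2, -0.5]
width: 0.087
grip_force: 0.0
time: 26.8
ee_pos: [0.4024, 0.2245, 0.16]
eef_rot: [1.0, -0.0, -0.0, 0.0]
ft_force: [1.0, 0.2, 0.9]
width: 0.0871
grip_force: 0.0
shift/0.2 [-0.003 -0.005  0.533] mm [ -0.7  -1.  106.5] y-axis deg -90.04 pos [0.4024 0.2245 0.16  ]
```

View pics/r4.png

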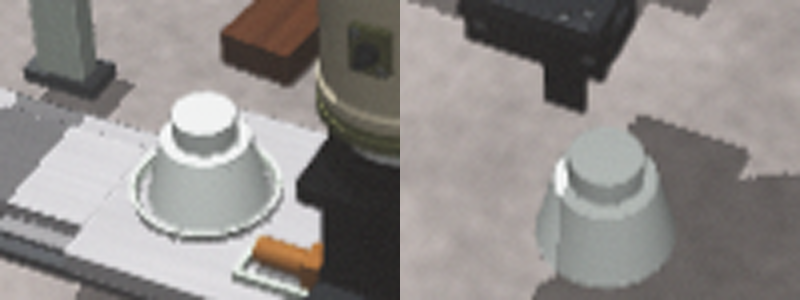

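Shell 1 stands upright in the ring. Shell 2's boss is at (604,157) of the crop, within 1 source pixel of where I expected it. Grasp it.

```bash
python3 -m crank '-0.003 -0.005 0.2 0 1;0 0 0.2 0 1;0 0 0.13 0 1;0 0 0 0 1;0 0 0 0 -1;0 0 0 0 -1;0 0 0 0 -1;0 0 0 0 -1;0 0 0 0 -1;0 0 0 0 -1' 20; python3 -m crank '0 0 0 0 -1;0 0 0 0 -1;0 0 0 0 -1'; python3 -m crank '0 0 -0.1 0 -1;0 0 -0.2 0 -1;0 0 -0.2 0 -1;0 0 -0.2 0 -1;0 0 0 0 -1;0 0 0 0 -1'; python3 -c "
from h import *
go(.639,.0132,.126)"
```

```text
time: 27.9
ee_pos: [0.4019, 0.2255, 0.0538]
eef_rot: [1.0, -0.0, 0.0, -0.0]
ft_force: [0.3, 0.7, 0.1]
width: 0.0467
grip_force: 0.0
time: 28.2
ee_pos: [0.4018, 0.2256, 0.0537]
eef_rot: [1.0, -0.0, 0.0, -0.0]
ft_force: [-0.6, -0.4, 3.4]
width: 0.0434
grip_force: 20.0
time: 28.8
ee_pos: [0.4019, 0.2254, 0.1936]
eef_rot: [1.0, -0.0, 0.001, 0.0]
ft_force: [-0.5, -0.5, -2.8]
width: 0.0436
grip_force: 20.0
shift/0.2 [1.186 1.06  0.339] mm [237.2 212.   67.9] y-axis deg -90.04 pos [0.4019 0.2254 0.1936]
```

```bash
python3 -m crank '0.148 0.132 0 0 -1;0.148 0.132 0 0 -1;0.148 0.132 0 0 -1;0.148 0.132 0 0 -1;0.148 0.132 0 0 -1;0.148 0.132 0 0 -1;0.148 0.132 0 0 -1;0.148 0.134 0 0 -1;0 0 0 0 -1;0 0 0 0 -1'; python3 -m crank '0 0 0 0 -1'; python3 -c "
from h import *
go(.639,.0132,.1228)"
```

```text
time: 29.8
ee_pos: [0.6377, 0.0132, 0.1905]
eef_rot: [1.0, -0.001, -0.002, -0.0]
ft_force: [0.8, 1.5, -1.2]
width: 0.0434
grip_force: 20.0
time: 29.9
ee_pos: [0.6374, 0.015, 0.1921]
eef_rot: [1.0, 0.001, -0.001, -0.0]
ft_force: [-0.3, -0.6, -1.2]
width: 0.0434
grip_force: 20.0
shift/0.2 [0.009 0.009 0.346] mm [ 1.8  1.8 69.2] y-axis deg -89.94 pos [0.6374 0.015  0.1921]
```

```bash
python3 -m crank '0.006 0.002 0.06 0 -1;0 0 0.06 0 -1;0 0 0.06 0 -1;0 0 0.06 0 -1;0 0 0.03 0 -1;0 0 0 0 -1;0 0 0 0 -1'; python3 -m crank '0 0 0.02 0 -1;0 0 0.02 0 -1;0 0 0.01 0 -1;0 0 0 0 -1;0 0 0 0 -1'; python3 -m crank '0 0 0.01 0 -1;0 0 0.01 0 -1;0 0 0 0 -1;0 0 0 0 -1'
```

```text
time: 30.6
ee_pos: [0.6398, 0.0134, 0.1398]
eef_rot: [1.0, -0.0, 0.0, 0.0]
ft_force: [0.3, -0.2, -1.4]
width: 0.0433
grip_force: 20.0
time: 31.1
ee_pos: [0.6396, 0.0134, 0.1296]
eef_rot: [1.0, -0.0, 0.0, 0.0]
ft_force: [0.4, -0.0, -2.1]
width: 0.0436
grip_force: 20.0
time: 31.5
ee_pos: [0.6396, 0.0134, 0.1256]
eef_rot: [1.0, -0.0, -0.0, 0.0]
ft_force: [0.7, 0.1, -1.1]
width: 0.0435
grip_force: 20.0
```

```bash
python3 -m crank '0 0 0.01 0 -1;0 0 0.003 0 -1;0 0 0 0 -1;0 0 0 0 1;0 0 0 0 1;0 0 0 0 1;0 0 0 0 1;0 0 -0.1 0 1;0 0 -0.2 0 1;0 0 -0.2 0 1'; python3 -m crank '-0.04 0.187 0 0 1;-0.04 0.187 0 0 1;-0.04 0.187 0 0 1;-0.04 0.187 0 0 1;-0.04 0.187 0 0 1;-0.04 0.187 0 0 1;-0.04 0.187 0 0 1;-0.04 0.187 0 0 1;-0.04 0.187 0 0 1;-0.04 0.187 0 0 1'; python3 -m crank '0 0 0.2 0 1;0 0 0.1 0 1;0 0 0 0 1;0 0 0 0 1'; python3 - <<'E'
from h import *
go(.5575,-.3604,.0535)
c=cams.camera("side"); t=cams.camera("top")
def S(p):
    u,v=px(c,p)[0].astype(int); return cv2.resize(c["img"][v-37:v+38,u-50:u+50],(400,300),interpolation=2)
cv2.imwrite("pics/r5.png",np.hstack([S([.639,.0135,.11]),S([.5575,-.3604,.07])]))
E
```

```text
time: 32.5
ee_pos: [0.6391, 0.0133, 0.2238]
eef_rot: [1.0, -0.0, -0.001, -0.0]
ft_force: [1.5, 0.1, -0.4]
width: 0.0852
grip_force: 0.0
time: 33.5
ee_pos: [0.5589, -0.3621, 0.2232]
eef_rot: [1.0, -0.0, 0.0, 0.0]
ft_force: [0.2, 0.2, 0.7]
width: 0.0868
grip_force: 0.0
time: 33.9
ee_pos: [0.5597, -0.3604, 0.1638]
eef_rot: [1.0, -0.0, 0.0, 0.0]
ft_force: [0.2, 0.2, 1.4]
width: 0.0872
grip_force: 0.0
shift/0.2 [-0.011 -0.     0.551] mm [-2.300e+00 -1.000e-01  1.103e+02] y-axis deg -90.01 pos [ 0.5597 -0.3604  0.1638]
```

View pics/r5.png

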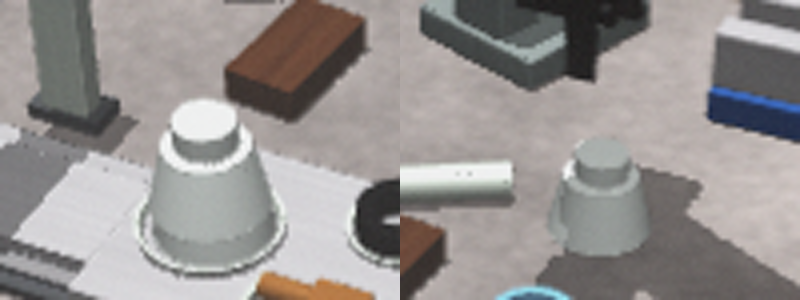

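The two-shell stack is seated and upright. Shell 3's boss at (602,155) is where I expected it. Grasp it.

```bash
python3 -m crank '-0.011 0 0.2 0 1;0 0 0.2 0 1;0 0 0.15 0 1;0 0 0 0 1;0 0 0 0 -1;0 0 0 0 -1;0 0 0 0 -1;0 0 0 0 -1;0 0 0 0 -1;0 0 0 0 -1' 20; python3 -m crank '0 0 0 0 -1;0 0 0 0 -1;0 0 0 0 -1'; python3 -m crank '0 0 -0.1 0 -1;0 0 -0.2 0 -1;0 0 -0.2 0 -1;0 0 -0.2 0 -1;0 0 -0.15 0 -1;0 0 0 0 -1;0 0 0 0 -1'; python3 -c "
from h import *
go(.639,.0133,.1468)"
```

```text
time: 35.0
ee_pos: [0.5573, -0.3607, 0.0533]
eef_rot: [1.0, -0.0, 0.0, 0.0]
ft_force: [0.9, 0.6, -0.3]
width: 0.0469
grip_force: 0.0
time: 35.3
ee_pos: [0.5573, -0.3607, 0.0532]
eef_rot: [1.0, -0.0, 0.0, 0.0]
ft_force: [-0.3, 0.7, 1.3]
width: 0.0433
grip_force: 20.0
time: 36.0
ee_pos: [0.5573, -0.3606, 0.223]
eef_rot: [1.0, -0.0, 0.0, 0.0]
ft_force: [-1.0, 0.3, -1.1]
width: 0.0432
grip_force: 20.0
shift/0.2 [ 0.408 -1.87   0.381] mm [  81.5 -374.    76.1] y-axis deg -90.03 pos [ 0.5573 -0.3606  0.223 ]
```

```bash
python3 -m crank '0.041 -0.187 0 0 -1;0.041 -0.187 0 0 -1;0.041 -0.187 0 0 -1;0.041 -0.187 0 0 -1;0.041 -0.187 0 0 -1;0.041 -0.187 0 0 -1;0.041 -0.187 0 0 -1;0.041 -0.187 0 0 -1;0.041 -0.187 0 0 -1;0.041 -0.187 0 0 -1'; python3 -m crank '0 0 0 0 -1;0 0 0 0 -1;0 0 0 0 -1'; python3 -c "
from h import *
go(.639,.0133,.1462)"
```

```text
time: 37.0
ee_pos: [0.6387, 0.0147, 0.2209]
eef_rot: [1.0, -0.0, -0.002, 0.0]
ft_force: [1.9, -0.3, -0.9]
width: 0.0436
grip_force: 20.0
time: 37.3
ee_pos: [0.6389, 0.0118, 0.2217]
eef_rot: [1.0, -0.001, -0.001, 0.0]
ft_force: [0.2, -0.3, -1.4]
width: 0.0435
grip_force: 20.0
shift/0.2 [ 0.001 -0.008  0.377] mm [ 0.2 -1.6 75.5] y-axis deg -90.12 pos [0.6389 0.0118 0.2217]
```

```bash
python3 -m crank '0 -0.003 0.08 0 -1;0 0 0.08 0 -1;0 0 0.08 0 -1;0 0 0.05 0 -1;0 0 0 0 -1;0 0 0 0 -1'; python3 -m crank '0 0 0.02 0 -1;0 0 0.02 0 -1;0 0 0.02 0 -1;0 0 0 0 -1;0 0 0 0 -1'; python3 -c "
from h import *
go(.639,.0133,.1468)"
```

```text
time: 37.9
ee_pos: [0.6395, 0.0138, 0.1651]
eef_rot: [1.0, -0.0, 0.0, 0.0]
ft_force: [1.2, -0.5, -0.3]
width: 0.0435
grip_force: 20.0
time: 38.4
ee_pos: [0.6393, 0.0139, 0.1529]
eef_rot: [1.0, -0.0, -0.0, 0.0]
ft_force: [-1.2, -1.2, -1.0]
width: 0.0433
grip_force: 20.0
shift/0.2 [-0.002  0.003  0.03 ] mm [-0.3  0.6  6.1] y-axis deg -90.03 pos [0.6393 0.0139 0.1529]
```

```bash
python3 -m crank '0 0 0.015 0 -1;0 0 0.015 0 -1;0 0 0 0 -1;0 0 0 0 1;0 0 0 0 1;0 0 0 0 1;0 0 0 0 1;0 0 -0.1 0 1;0 0 -0.2 0 1;0 0 -0.15 0 1'; python3 -m crank '-0.15 0.15 0 0 1;-0.15 0.15 0 0 1;-0.15 0.15 0 0 1;-0.15 0.15 0 0 1;-0.15 0.15 0 0 1;-0.15 0.15 0 0 1;-0.12 0.15 0 0 1;0 0 0 0 1'; python3 - <<'E'
from h import *
c=cams.camera("side"); t=cams.camera("top")
go(.434,.0145,.13)
def S(p,a,b):
    u,v=px(c,p)[0].astype(int); return cv2.resize(c["img"][v-b:v+b,u-a:u+a],(400,300),interpolation=2)
T=cv2.resize(t["img"][60:300,200:520],(400,300),interpolation=2)
h=rect(t,.40,.72,-.1,.12,.069,1800)[:540]; h=cv2.resize(h,(400,300))
k=rect(t,.45,.57,-.08,.08,.069,2500)
cv2.imwrite("pics/r6.png",np.vstack([np.hstack([S([.57,.0135,.09],80,60),T]),np.hstack([k,S([.639,.0135,.12],50,37)])]))
E
```

```text
time: 39.4
ee_pos: [0.6396, 0.0141, 0.239]
eef_rot: [1.0, -0.0, 0.001, -0.0]
ft_force: [0.4, -0.6, 0.0]
width: 0.0849
grip_force: 0.0
time: 40.2
ee_pos: [0.4323, -0.2005, 0.2373]
eef_rot: [1.0, -0.004, -0.0, 0.001]
ft_force: [1.0, 0.1, -1.0]
width: 0.0871
grip_force: 0.0
shift/0.2 [-0.009 -1.054  0.536] mm [  -1.8 -210.8  107.3] y-axis deg -90.12 pos [ 0.4352 -0.1963  0.2373]
```

View pics/r6.png

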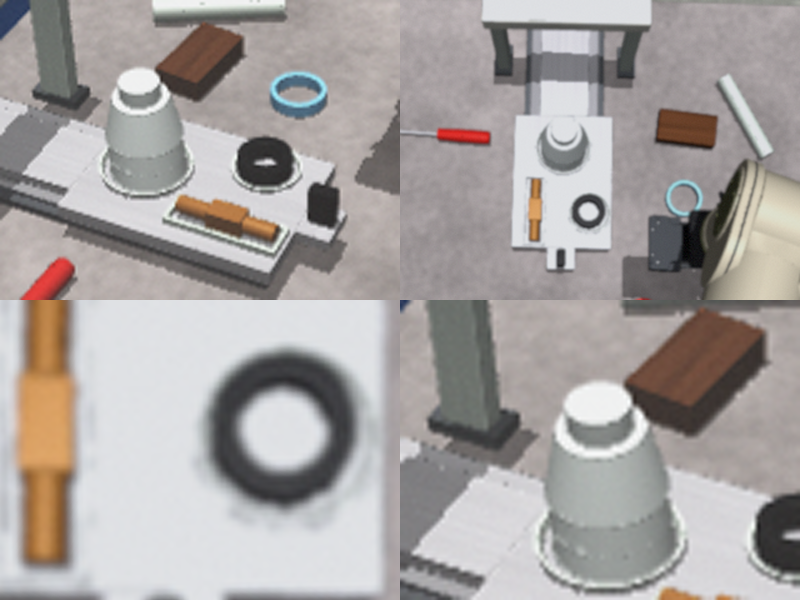

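```bash
python3 - <<'E'
from h import *
c=cams.camera("side"); 
o=px(c,[.639,.0135,.12])[0].astype(int)
for z in(.045,.069,.093,.139,.163): print(z,((px(c,[.639,.0135,z])[0]-o)*4+[600,450]).round())
u,v=px(c,[.639,.0135,.11])[0].astype(int)
im=cv2.resize(c["img"][v-32:v+32,u-32:u+32],(600,600),interpolation=2)
g=cv2.createCLAHE(4,(4,4)).apply(cv2.cvtColor(im,6)); cv2.imwrite("pics/r7.png",g)
E
```

```text
0.045 [609. 539.]
0.069 [606. 512.]
0.093 [604. 485.]
0.139 [600. 430.]
0.163 [598. 400.]
```

View pics/r7.png

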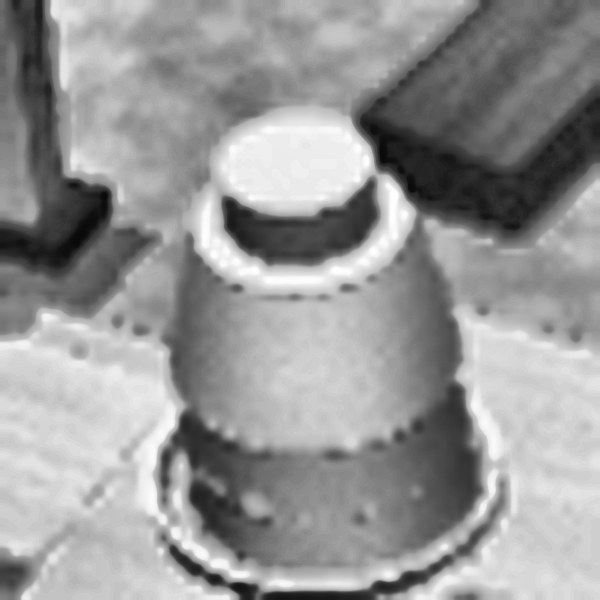

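The boss top at (598,402) of the crop matches the three-high height (predicted 400), so the stack is fully seated, and the race and axle are in their nests. Now the plate.

```bash
python3 -m crank '0 -0.2 0 0 1;0 -0.2 0 0 1;0 -0.2 0 0 1;0 -0.2 0.1 0 1;0 -0.2 0.1 0 0.3;0 -0.05 0.1 0 0.2;0 0 0.1 0 0.2;0 0 0 0 0.2;0 0 0 0 0.2' 40; python3 -c "
from h import *
go(.434,.0145,.0588)"
```

```text
time: 41.25
ee_pos: [0.4357, 0.0149, 0.1574]
eef_rot: [1.0, 0.001, -0.0, -0.0]
ft_force: [0.0, -0.5, 0.6]
width: 0.0564
grip_force: 0.0
shift/0.2 [-0.008  0.002  0.493] mm [-1.6  0.5 98.6] y-axis deg -89.94 pos [0.4357 0.0149 0.1574]
```

```bash
python3 -m crank '-0.008 0 0.15 0 0.2;0 0 0.15 0 0.2;0 0 0.13 0 0.2;0 0 0.06 0 0.2;0 0 0 0 -1;0 0 0 0 -1;0 0 0 0 -1;0 0 0 0 -1;0 0 0 0 -1;0 0 0 0 -1' 40; python3 -m crank '0 0 0 0 -1;0 0 0 0 -1;0 0 0 0 -1;0 0 0 0 -1;0 0 0 0 -1'
```

```text
time: 42.25
ee_pos: [0.4342, 0.0148, 0.0595]
eef_rot: [1.0, -0.0, 0.0, -0.0]
ft_force: [-0.8, 5.3, 2.8]
width: 0.0155
grip_force: 40.0
time: 42.75
ee_pos: [0.4342, 0.0148, 0.0595]
eef_rot: [1.0, -0.0, 0.0, -0.0]
ft_force: [-2.8, 4.9, 6.3]
width: 0.0155
grip_force: 40.0
```

Gripped. Push home gently, then feel for the stop.

```bash
python3 -m crank '0.02 0 0 0 -1;0.04 0 0 0 -1;0.06 0 0 0 -1;0.08 0 0 0 -1;0.08 0 0 0 -1;0.08 0 0 0 -1;0.08 0 0 0 -1;0.08 0 0 0 -1;0.08 0 0 0 -1;0.08 0 0 0 -1'; python3 -m crank '0.06 0 0 0 -1;0.05 0 0 0 -1;0.03 0 0 0 -1;0.02 0 0 0 -1;0 0 0 0 -1;0 0 0 0 -1'; python3 -m crank '0.015 0 0 0 -1;0.015 0 0 0 -1;0 0 0 0 -1'
```

```text
time: 43.75
ee_pos: [0.5704, 0.0142, 0.0596]
eef_rot: [1.0, -0.0, -0.0, 0.0]
ft_force: [-3.8, 2.1, 11.0]
width: 0.016
grip_force: 40.0
time: 44.35
ee_pos: [0.6029, 0.0141, 0.0596]
eef_rot: [1.0, -0.0, 0.001, -0.0]
ft_force: [2.5, 0.9, 4.5]
width: 0.0155
grip_force: 40.0
time: 44.65
ee_pos: [0.6082, 0.014, 0.0596]
eef_rot: [1.0, -0.0, 0.0, 0.0]
ft_force: [-0.1, 1.6, 7.1]
width: 0.0157
grip_force: 40.0
```

Expected stop is near x ≈ .614.

```bash
python3 -m crank '0.015 0 0 0 -1;0.015 0 0 0 -1;0 0 0 0 -1;0 0 0 0 -1'; python3 -m crank '0.015 0 0 0 -1;0.01 0 0 0 -1;0 0 0 0 -1;0 0 0 0 -1'
```

```text
time: 45.05
ee_pos: [0.6142, 0.0139, 0.0596]
eef_rot: [1.0, -0.0, 0.0, 0.0]
ft_force: [0.2, 1.9, 7.3]
width: 0.0157
grip_force: 40.0
time: 45.45
ee_pos: [0.6145, 0.014, 0.0595]
eef_rot: [1.0, -0.0, -0.005, 0.001]
ft_force: [-25.9, -0.4, 26.8]
width: 0.0158
grip_force: 40.0
```

At the far stop (travel 180 mm, 26 N). Relax, release, rise, back off and check.

```bash
python3 -m crank '-0.02 0 0 0 -1;0 0 0 0 0.1;0 0 0 0 0.1;0 0 0 0 0.1;0 0 0 0 0.1;0 0 0 0 0.1;0 0 0 0 0.1;0 0 -0.15 0 0.1;-0.05 0 -0.2 0 0.1;-0.15 0.1 -0.1 0 0.1'; python3 -m crank '-0.15 0.18 0 0 0.1;-0.15 0.18 0 0 0.1;-0.1 0.2 0 0 0.1;-0.1 0.2 0 0 0.1;0 0.2 0 0 0.1;0 0 0 0 0.1;0 0 0 0 0.1;0 0 0 0 0.1'; python3 - <<'E'
from h import *
c=cams.camera("side"); t=cams.camera("top")
u,v=px(c,[.75,.0135,.09])[0].astype(int)
A=cv2.resize(c["img"][v-60:v+60,u-80:u+80],(400,300),interpolation=2)
B=cv2.resize(t["img"][40:240,230:497],(400,300),interpolation=2)
C=rect(t,.48,.88,-.14,.16,.069,1000)
D=np.zeros((300,500,3),np.uint8); C=cv2.resize(C,(225,300)); 
cv2.imwrite("pics/fin.png",np.hstack([A,B]))
E
```

```text
time: 46.45
ee_pos: [0.5768, -0.0028, 0.1521]
eef_rot: [1.0, 0.002, 0.002, -0.001]
ft_force: [-0.0, -0.1, 0.1]
width: 0.0478
grip_force: 0.0
time: 47.25
ee_pos: [0.4751, -0.1968, 0.149]
eef_rot: [1.0, 0.0, 0.0, -0.0]
ft_force: [-0.6, 0.7, 0.4]
width: 0.048
grip_force: 0.0
```

View pics/fin.png

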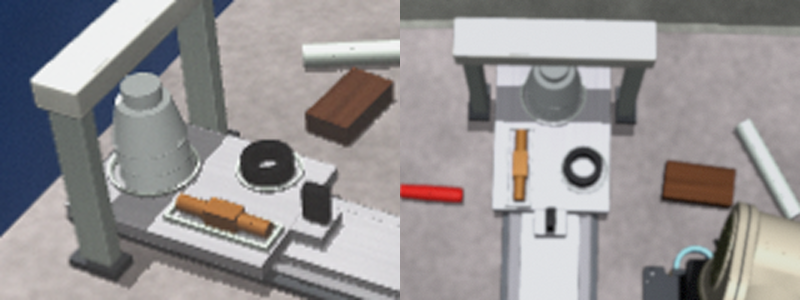

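The stack stands under the beam, the race and axle are in their nests, and nothing else has moved. Handing in.

```bash
python3 -c "
from bench import workorder
print(workorder.close_job())"
```

```text
the job is handed in; nothing more can be done
None
```

The job is handed in, with no verdict returned: all three shells are stacked in the round nest, the race and axle are in their nests, and the carriage is home at its far stop.

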